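# Turn the winder's crank onto its key and press it home

## Task

The crank has only been hung on the top of the wire winder's spindle and sits up on the key. Leaving it on the spindle, turn it round until its red knob stands over the yellow pointer so that its keyway meets the key, then press the hub straight down until it is fully home on the winder's head, and let go. Do not disturb the things lying around.

Things in the scene. Friction and masses are not known exactly. Their poses are not given: they have to be found in the camera images.
- winder: Fixed wire winder: green foot 96 mm across, green column, round steel head 60 mm across with its flat top (shoulder) 120 mm above the origin. Origin: centre of the foot's underside, on the upright spindle's axis; z up; +x points to the side of the key and yellow pointer. Steel spindle 20 mm thick rises 48 mm above the shoulder. A thin mandrel sticks out 75 mm to -x, 62 mm up.
- key (a point): top end of the brass key on the spindle's +x side, hidden under the crank at first: 20 mm above the shoulder, 12 mm from the axis. The key is 6 mm wide, reaches from the shoulder to here and out to 16 mm from the axis; its top end is rounded
- sleeve (a joint): brass friction sleeve round spindle and key, 47 mm across: 0 = up, 18 mm above the shoulder; 0.018 (m) = pushed flush into the head. It needs about 9 N in all (some 5 to 7 N besides the crank's weight) and stays where it is left
- crank: Loose dark steel ball crank on the spindle, about 0.35 kg. Hub 49 mm across, 58 mm high, closed on top; blind bore 21.5 mm, keyway 8.4 mm wide. Origin: centre of the hub's underside; z up; +x points to the keyway, the hub's yellow mark and the knob. Arm 13 mm thick along +x, 40 mm up; 28 mm ball weight on -x. Starts 140 mm above the foot (on the key, slightly tilted); home it is at 120 mm.
- knob (a point): centre of the top of the upright red knob, 60 mm from the crank's axis, 86 mm above its origin. Knob 18 mm thick, 39 mm tall. It starts 57 to 180 degrees from the pointer, either way. A push of a few N turns the crank; lined up, the crank drops 2 mm over the key onto the sleeve and turns no further: push with under 10 N
- boss (a point): centre of the hub's flat top (bright steel disc 24 mm across), 59 mm above the crank's origin: the place to press
- pointer (a point): outer end of the yellow pointer on the winder's head, 64 mm from the axis on the key's side (+x of the winder), 118 mm above the foot's underside; 9 mm wide
- pot: bystander: open round black pot with a pale rim, 50 mm across, 27 mm high, origin under its centre
- tin: bystander: round brass tin, 38 mm across, 24 mm high, origin under its centre
- wax: bystander: yellow lump of beeswax, 31 x 42 x 18 mm, origin under its centre
- bar: bystander: red bar of polishing compound, 24 x 62 x 21 mm, origin under its centre
Mind the look-alikes: they are no part of the job. There is more than one size of the crank; the job needs the larger.

How it is judged:
At the end, for the whole second after the job is handed in: The crank is fully home: its underside within 2.5 mm of the head's shoulder, on the spindle's axis within 4 mm, upright within 3.4 degrees, the knob over the pointer within 12 mm sideways, at rest; pot, tin, wax and bar within 20 mm of where they stood (z of crank in the frame of winder between 0.1175 and 0.1225 m and horizontal distance between crank and winder below 0.004 m and x of knob in the frame of winder above 0.05 m and y of knob in the frame of winder between -0.012 and 0.012 m and angle between crank's own z axis and vertical below 0.06 rad and linear speed of crank below 0.01 m/s and distance of each of pot, tin, wax, bar from where it was at the start of the episode below 0.02 m); the robot touches nothing.
It fails at once if the crank is lifted more than 15 mm above its starting height (off the spindle) (z of crank in the frame of winder above 0.155 m).
It fails at once if a bystander (pot, tin, wax, bar) is shifted by more than 20 mm (distance of any of pot, tin, wax, bar from where it was at the start of the episode above 0.02 m).
It also fails if it takes over 58 s, if anything falls off the work surface, if the arm or the gripper's body presses on something with over 40 N, if the wrist force passes 120 N, or if a joint passes its speed limit or range.

## Robot

A 6-joint arm with a two-finger parallel gripper is mounted at the origin on a cart in front of the work surface, level with it; the furniture and walls round the work are solid. World frame = base frame: x ahead of the robot, y to its left, z up, the work surface at z = 0. Lengths are in m, angles in rad, forces in N, time in s.
With the tool pointing down it reaches from about 0.35 to 0.975 m from the base axis. Payload 4.9 kg.
Tool frame: the origin (TCP) lies at the very end of the fingers, on their centre line; the grasp point (between the pads) lies 19 mm behind it (ctrl.grasp_offset is the distance from the TCP to the grasp point, in m); z points along the fingers, y is the line along which they close (so a half turn about z gives the same grasp; the last joint's range is limited). The gripper opens to 85 mm and grips with 20 to 120 N. Pads are 22 mm wide; open, the fingers measure 114 mm over their backs; the gripper's body (76 mm by 85 mm) begins 54 mm behind the grasp point. The pads swing forward as they close: fully open they stand 13 mm farther back than shut.
Start: joints at [1.077, 0.053, 1.613, -0, 1.476, -0.119], TCP at [0.229, 0.582, 0.2] pointing down, gripper open.
Joint ranges: [-3.01, 3.01], [-1.01, 2.22], [0.06, 2.58], [-1.02, 4.17], [0.09, 2.62], [-3.14, 3.14]. Speed limits (rad/s): [2.57, 2.57, 3.14, 3.14, 3.14, 3.14].

## Interface

Orientations are given as a rotation vector (axis times angle).
In Python, from station import ctrl, optics gives the robot as it stands.
- The arm moves only by the shell command python3 -m handwheel 'ROWS' [OPENING] [FORCE]. ROWS is JSON, a list of rows, each an object of numbers: "tx", "ty", "tz": the shift along the tool's x, y, z in mm; "roll": the turn about the tool's z in rad. A call has 1 to 12 rows; each row shifts and turns the commanded pose from where the row before left it, along the tool's axes as they then stand; what a row does not reach is not made up. A row lasts 1/12 s, in which the tool goes at most 41.7 mm and 7.16 degrees, less where a joint would pass 70% of its speed; a pose out of reach is approached as far as the arm can. A call with a gripper value outside its range is refused whole. OPENING is the finger opening in mm, from 0 to 85.4, set as the call begins (- or left out, the last holds). The fingers move at their own pace and stop on an object; FORCE is the grip in N (left out, the last holds). Time passes only in rows, so rows that do not move let the fingers close. It gives the time, the measured TCP pose, the force, the opening and the grip force at its end, in the units of the state.
- ctrl.get_obs(): the state, without advancing time (a new reading comes with each control period).
- optics.get_image(name): name is "side" or "top" or "wrist"; returns (picture, depth): 400x640x3 uint8, red, green, blue; 400x640 float32, m along the optical axis (not along the pixel's ray), 0 where there is no reading.
- optics.camera_params(name): a dict with "mtx" (3x3 intrinsics, pixels), "extrinsics" (4x4, takes a point from camera to world coordinates); the wrist camera has in their place "tool_from_camera" (4x4, takes a point from camera to tool coordinates, whose origin is the TCP and whose axes are the flange's). Camera axes: x right, y down, z forward; pixel columns grow to the right and rows downward; lengths in m; the calibration is good to about 2 mm. A picture is of the moment at which its call begins: read the wrist's pose just before it. camera_params takes no time and is no camera call.
- ctrl.finish_job(): hands the job in; it is judged then, once.
The state is a dict: "t": time; "q": joint angles; "dq": joint speeds; "effort": joint torques, N m; "tool_pos": TCP position; "tool_rot": TCP orientation; "contact_force": force on the tool from outside, world axes, zero at the start; "wrist_torque": the same for the moment, N m; "opening": finger opening in m; "grip_force": force on a finger pad.
Only numpy, scipy, OpenCV 4.12 (cv2) and the standard library are available. Lean on these libraries where they do the work, as an engineer would, in place of code of your own. Each camera call takes 0.05 s, during which the arm holds its last target. There are 200 camera calls.

## Working session

There is one attempt and no reset: what is moved stays moved. The work goes in short steps, Python scripts to look and compute and a shell command to move; the robot and the scene stay as the last step left them, time stands still between calls to the robot, and variables do not carry over. Pictures are saved under pics/ and viewed, at most 10 in all, crops included, and the job is handed in when it is done.

```bash
ls; mkdir -p pics
python3 - <<'E'
from station import ctrl, optics
import cv2,numpy as np
o=ctrl.get_obs();print(o['t'],o['tool_pos'],o['tool_rot'],o['contact_force'],o['opening'])
for n in ['side','top']:
    im,d=optics.get_image(n);cv2.imwrite(f'pics/{n}0.png',im[:,:,::-1]);np.save(f'pics/{n}0.npy',d)
    p=optics.camera_params(n);print(n,p['mtx'].round(1).tolist(),p['extrinsics'].round(3).tolist())
E
```

```text
pics
0.0 [0.22846625 0.58102473 0.19857101] [-5.85154752e-01 -3.08597150e+00  3.02776628e-03] [ 0.81568343  1.00954776 -0.08474153] 0.08562592480075577
side [[484.9, 0.0, 321.0], [0.0, 484.9, 207.4], [0.0, 0.0, 1.0]] [[0.952, -0.128, 0.279, 0.141], [-0.307, -0.375, 0.875, -0.686], [-0.008, -0.918, -0.396, 0.579], [0.0, 0.0, 0.0, 1.0]]
top [[508.6, 0.0, 321.8], [0.0, 508.6, 196.2], [0.0, 0.0, 1.0]] [[-0.007, -0.993, 0.115, 0.288], [-1.0, 0.008, 0.015, 0.278], [-0.016, -0.115, -0.993, 1.415], [0.0, 0.0, 0.0, 1.0]]
```

View pics/top0.png

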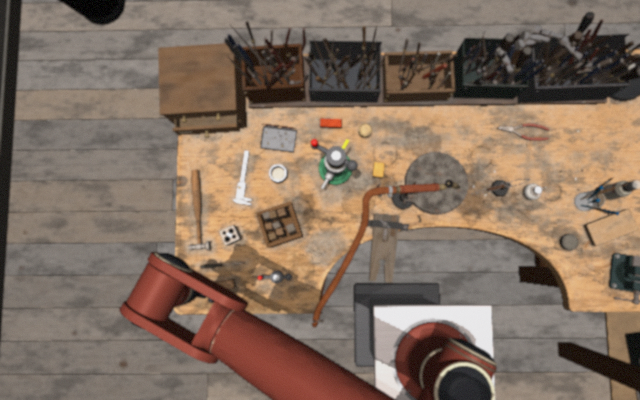

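View pics/side0.png

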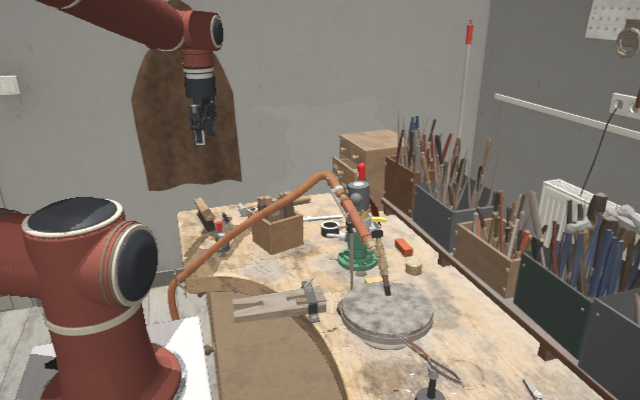

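The top view shows two cranks. One is at (336,162), on a green-footed winder with a yellow pointer at about (346,145) and a red knob at (315,144). The other, at (275,277), is smaller and lies loose on the table. The one on the winder fits the description, and I'll confirm that in an enlarged crop.

Run:
```python
import cv2,numpy as np
a=cv2.imread('pics/top0.png')[110:210,270:400];b=cv2.imread('pics/side0.png')[155:280,310:430]
a=cv2.resize(a,(520,400),interpolation=cv2.INTER_CUBIC);b=cv2.resize(b,None,fx=2.3,fy=3.2/3.2*2.3,interpolation=cv2.INTER_CUBIC)
a=cv2.resize(cv2.imread('pics/top0.png')[110:210,270:400],(780,600),interpolation=cv2.INTER_CUBIC)
cv2.imwrite('pics/c1.png',a)
cv2.imwrite('pics/c2.png',cv2.resize(cv2.imread('pics/side0.png')[155:280,310:430],(576,600),interpolation=cv2.INTER_CUBIC))
```

```text
(no output)
```

View pics/c1.png

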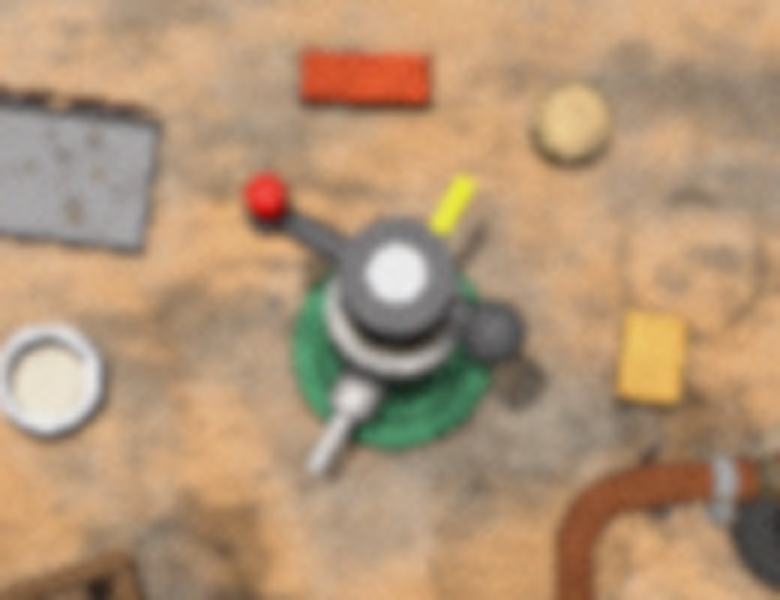

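View pics/c2.png

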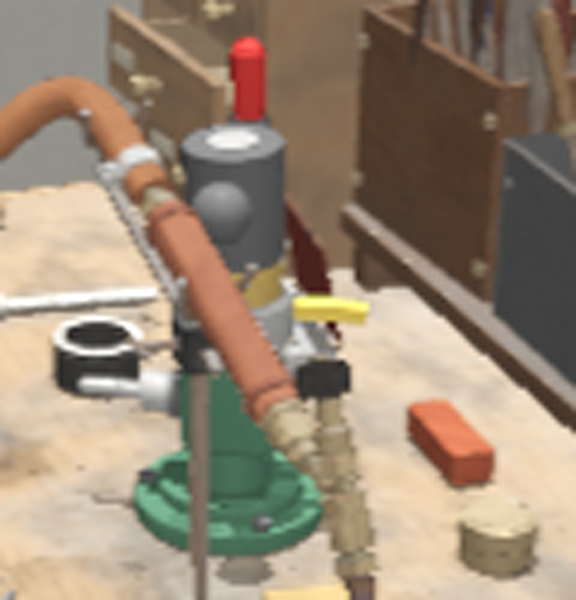

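The crop confirms it: the large crank sits on the green winder. In full-image pixels the boss is at (336.2,155.3), the knob top at (314.5,142.8) and the pointer tip at (347.8,140). The bystanders are the pot (278,173), bar (331,123), tin (365,131) and wax (379,170). A torch stands close to the winder on the robot's side.

```bash
cat > h.py <<'E'
import numpy as np,cv2
from station import ctrl,optics
def ray(n,u,v,z):
    p=optics.camera_params(n);E=p['extrinsics'];d=E[:3,:3]@np.linalg.inv(p['mtx'])@[u,v,1]
    return E[:3,3]+d*(z-E[2,3])/d[2]
def cloud(n,D):
    p=optics.camera_params(n);E=p['extrinsics'];v,u=np.mgrid[:400,:640]
    P=(np.linalg.inv(p['mtx'])@np.stack([u,v,np.ones_like(u)]).reshape(3,-1).astype(float))*D.reshape(1,-1)
    return (E[:3,:3]@P+E[:3,3:]).T.reshape(400,640,3)
E
python3 - <<'E'
from h import *
np.set_printoptions(precision=4,suppress=True)
for k,u,v,z in [('boss',336.2,155.3,.199),('knob',314.5,142.8,.226),('ptr',347.8,140,.118)]: print(k,ray('top',u,v,z))
print('side boss',ray('side',310+233/4.8,155+139/4.8,.199),'knob',ray('side',310+247/4.8,155+45/4.8,.226),'ptr',ray('side',310+368/4.8,155+309/4.8,.118))
C=cloud('top',np.load('pics/top0.npy'))
for u,v in [(336,155),(336,156),(314,143),(347,141)]: print(u,v,C[v,u])
P=C[100:260,220:440].reshape(-1,3);P=P[(P[:,2]>.04)]
# height map coarse
for x in np.arange(.32,.56,.02):
    print('%.2f'%x,[int(1000*max([0]+list(P[(abs(P[:,0]-x)<.01)&(abs(P[:,1]-y)<.01),2]))) for y in np.arange(.08,.42,.02)])
E
```

```text
boss [0.5284 0.2606 0.199 ]
knob [0.5539 0.3124 0.226 ]
ptr [0.5845 0.229  0.118 ]
side boss [0.5284 0.2534 0.199 ] knob [0.5554 0.3042 0.226 ] ptr [0.5857 0.2204 0.118 ]
336 155 [0.5292 0.2611 0.199 ]
336 156 [0.5273 0.2611 0.1958]
314 143 [0.5533 0.3136 0.2262]
347 141 [0.582  0.231  0.1174]
0.32 [0, 0, 0, 0, 0, 0, 203, 203, 0, 0, 0, 0, 0, 0, 0, 91, 89]
0.34 [0, 0, 0, 0, 0, 0, 217, 210, 0, 0, 0, 0, 0, 0, 90, 122, 139]
0.36 [0, 0, 52, 54, 0, 215, 233, 0, 0, 0, 0, 0, 0, 0, 116, 122, 138]
0.38 [0, 0, 50, 54, 0, 237, 247, 0, 0, 0, 0, 0, 0, 0, 89, 89, 144]
0.40 [0, 0, 0, 0, 0, 256, 261, 0, 0, 0, 0, 0, 0, 0, 77, 143, 147]
0.42 [223, 186, 0, 249, 261, 269, 267, 0, 0, 0, 0, 0, 0, 0, 0, 90, 90]
0.44 [230, 238, 245, 254, 262, 264, 262, 0, 0, 0, 0, 0, 0, 0, 0, 0, 0]
0.46 [224, 227, 229, 0, 256, 0, 0, 0, 0, 0, 0, 67, 0, 0, 0, 0, 0]
0.48 [64, 0, 0, 0, 0, 0, 0, 0, 0, 0, 71, 72, 0, 0, 0, 0, 0]
0.50 [68, 0, 0, 0, 0, 0, 179, 197, 198, 201, 197, 64, 0, 0, 0, 0, 0]
0.52 [54, 0, 0, 0, 0, 0, 0, 194, 202, 203, 201, 121, 0, 0, 0, 0, 0]
0.54 [0, 0, 0, 0, 0, 0, 0, 0, 202, 203, 202, 221, 231, 0, 0, 0, 0]
0.56 [0, 0, 0, 0, 0, 0, 0, 0, 122, 201, 180, 228, 230, 0, 0, 0, 0]
```

```bash
python3 -m handwheel '[{"tz":-33},{"tz":-33},{"tz":-34},{"roll":-0.12},{"roll":-0.12},{"roll":-0.12},{"roll":-0.12},{"roll":-0.12},{"roll":-0.12},{"roll":-0.12},{"roll":-0.12},{"roll":-0.12}]' 40; python3 -m handwheel '[{"roll":-0.12},{"roll":-0.12},{"roll":-0.12},{"roll":-0.04},{}]'
cat >> h.py <<'E'
def go(x,y,z,ang=None):
    """remaining move in tool mm; ang = wanted world angle (deg) of tool y"""
    from scipy.spatial.transform import Rotation as R
    o=ctrl.get_obs();M=R.from_rotvec(o['tool_rot']).as_matrix()
    a=np.degrees(np.arctan2(M[1,1],M[0,1]))
    print('t %.2f'%o['t'],'pos',np.round(o['tool_pos'],4),'yang %.1f'%a,'zax',M[:,2].round(3),'F',np.round(o['contact_force'],1),'open %.4f'%o['opening'],'q6 %.2f'%o['q'][5])
    print('tx,ty,tz',np.round(1000*M.T@(np.array([x,y,z])-o['tool_pos']),1),'' if ang is None else 'roll %.3f'%-np.radians((ang-a+180)%360-180))
E
python3 -c "
from h import *
go(.554,.3125,.3,153.8)"
```

```text
t 0.10 pos [0.2285 0.5811 0.1987] yang 68.5 zax [-0.001 -0.002 -1.   ] F [ 1.1  0.9 -0. ] open 0.0857 q6 -0.12
tx,ty,tz [-401.2 -131.  -101.2] roll -1.488$[0]: bad value
$[0]: bad value
```

```bash
python3 -m handwheel '[{"tx":0,"ty":0,"tz":-33,"roll":0}]' 40; python3 -c "
from h import *
go(.554,.3125,.3,153.8)"
```

```text
t: 0.18
tool_pos: [0.2267, 0.5775, 0.2238]
tool_rot: [-0.585, -3.082, 0.024]
contact_force: [-0.6, -1.1, -1.9]
opening: 0.0758
grip_force: 0.0
t 0.18 pos [0.2267 0.5775 0.2238] yang 68.5 zax [-0.007 -0.014 -1.   ] F [-0.6 -1.1 -1.9] open 0.0758 q6 -0.12
tx,ty,tz [-401.5 -127.9  -75. ] roll -1.488
```

All four keys are required. Next I raise the tool and roll it.

```bash
python3 -m handwheel '[{"tx":0,"ty":0,"tz":-33,"roll":0},{"tx":0,"ty":0,"tz":-34,"roll":0},{"tx":-33,"ty":-11,"tz":0,"roll":0},{"tx":-33,"ty":-11,"tz":0,"roll":0},{"tx":-33,"ty":-11,"tz":0,"roll":0},{"tx":-33,"ty":-11,"tz":0,"roll":0},{"tx":-33,"ty":-11,"tz":0,"roll":0},{"tx":-33,"ty":-11,"tz":0,"roll":0},{"tx":-33,"ty":-11,"tz":0,"roll":0},{"tx":-33,"ty":-11,"tz":0,"roll":0},{"tx":-33,"ty":-11,"tz":0,"roll":0},{"tx":-33,"ty":-11,"tz":0,"roll":0}]' 40 >/dev/null; python3 -m handwheel '[{"tx":0,"ty":0,"tz":0,"roll":-0.12},{"tx":0,"ty":0,"tz":0,"roll":-0.12},{"tx":0,"ty":0,"tz":0,"roll":-0.12},{"tx":0,"ty":0,"tz":0,"roll":-0.12},{"tx":0,"ty":0,"tz":0,"roll":-0.12},{"tx":0,"ty":0,"tz":0,"roll":-0.12},{"tx":0,"ty":0,"tz":0,"roll":-0.12},{"tx":0,"ty":0,"tz":0,"roll":-0.12},{"tx":0,"ty":0,"tz":0,"roll":-0.12},{"tx":0,"ty":0,"tz":0,"roll":-0.12},{"tx":0,"ty":0,"tz":0,"roll":-0.12},{"tx":0,"ty":0,"tz":0,"roll":-0.12}]'; python3 -c "
from h import *
go(.554,.3125,.3,153.8)
im,d=optics.get_image('wrist');cv2.imwrite('pics/w1.png',im[:,:,::-1]);np.save('pics/w1.npy',d)
print(optics.camera_params('wrist'))"
```

```text
t: 2.18
tool_pos: [0.4953, 0.3583, 0.299]
tool_rot: [1.603, -2.701, -0.0]
contact_force: [0.4, -0.9, 0.1]
opening: 0.04
grip_force: 0.0
t 2.18 pos [0.4953 0.3583 0.299 ] yang 151.4 zax [-0.001 -0.001 -1.   ] F [ 0.4 -0.9  0.1] open 0.0400 q6 -2.14
tx,ty,tz [ 12.1 -73.4  -1. ] roll -0.042
{'mtx': array([[296.34664834,   0.        , 319.55839766],
       [  0.        , 296.34664834, 197.47828859],
       [  0.        ,   0.        ,   1.        ]]), 'tool_from_camera': array([[-5.92035040e-04, -9.55776379e-01, -2.94093800e-01,
         7.42273591e-02],
       [ 9.99999613e-01, -3.74432824e-04, -7.96211146e-04,
        -6.99915844e-05],
       [ 6.50881434e-04, -2.94094158e-01,  9.55776230e-01,
        -1.74528122e-01],
       [ 0.00000000e+00,  0.00000000e+00,  0.00000000e+00,
         1.00000000e+00]])}
```

View pics/w1.png

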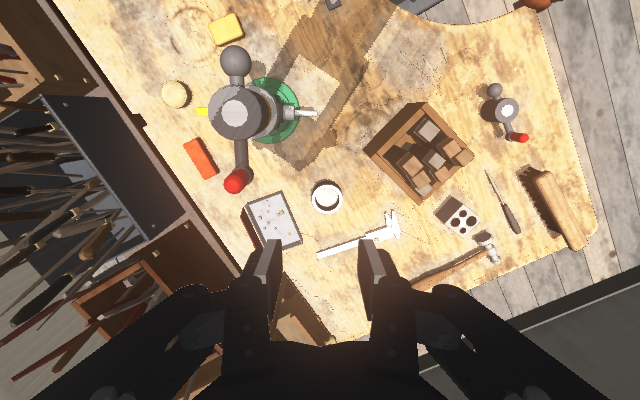

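In the wrist view the boss is at about (236,113), the knob top at (236,180) and the pointer end at (198,112). The smaller crank is far off, at (507,111).

```bash
cat >> h.py <<'E'
def wray(u,v,z,o=None):
    from scipy.spatial.transform import Rotation as R
    o=o or ctrl.get_obs();M=R.from_rotvec(o['tool_rot']).as_matrix();p=optics.camera_params('wrist');T=p['tool_from_camera']
    c=M@T[:3,3]+o['tool_pos'];d=M@T[:3,:3]@np.linalg.inv(p['mtx'])@[u,v,1]
    return c+d*(z-c[2])/d[2]
E
python3 -c "
from h import *
np.set_printoptions(precision=4,suppress=True)
print(wray(236,113,.199),wray(236,181,.226),wray(198,112,.118))
im=cv2.imread('pics/w1.png');cv2.imwrite('pics/w1c.png',cv2.resize(im[70:200,170:330],(738,600),interpolation=cv2.INTER_CUBIC))
D=np.load('pics/w1.npy');print(D[113,236],D[178:186:2,236])
"
```

```text
[0.5283 0.2623 0.199 ] [0.5525 0.3126 0.226 ] [0.5863 0.2315 0.118 ]
0.26507947 [0.2561 0.2549 0.2541 0.2554]
```

View pics/w1c.png

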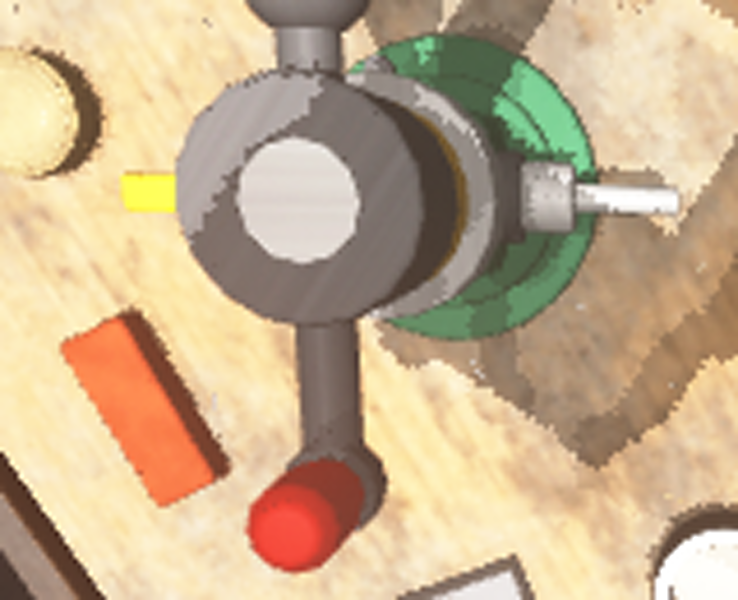

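```bash
python3 -m handwheel '[{"tx":4,"ty":-25,"tz":0,"roll":-0.042},{"tx":4,"ty":-25,"tz":0,"roll":0},{"tx":4,"ty":-24,"tz":0,"roll":0},{"tx":0,"ty":0,"tz":0,"roll":0},{"tx":0,"ty":0,"tz":0,"roll":0}]'>/dev/null; python3 -c "
from h import *
go(.554,.3135,.198,153.8)"
```

```text
t 2.65 pos [0.5562 0.313  0.2989] yang 153.2 zax [-0.002 -0.    -1.   ] F [-0.2  0.5 -0.3] open 0.0400 q6 -2.28
tx,ty,tz [  0.4   2.1 100.9] roll -0.010
```

```bash
python3 -m handwheel '[{"tx":0.4,"ty":2,"tz":30,"roll":-0.01},{"tx":0,"ty":0,"tz":25,"roll":0},{"tx":0,"ty":0,"tz":15,"roll":0},{"tx":0,"ty":0,"tz":15,"roll":0},{"tx":0,"ty":0,"tz":15,"roll":0},{"tx":0,"ty":0,"tz":0,"roll":0},{"tx":0,"ty":0,"tz":0,"roll":0}]' 40 20; python3 -m handwheel '[{"tx":0,"ty":0,"tz":0,"roll":0},{"tx":0,"ty":0,"tz":0,"roll":0},{"tx":0,"ty":0,"tz":0,"roll":0},{"tx":0,"ty":0,"tz":0,"roll":0}]' 26; python3 -c "
from h import *
go(.554,.3135,.198,153.8)"
```

```text
t: 3.23
tool_pos: [0.5534, 0.3143, 0.1991]
tool_rot: [1.664, -2.663, -0.0]
contact_force: [0.9, -0.1, 0.4]
opening: 0.04
grip_force: 0.0
t: 3.57
tool_pos: [0.5544, 0.3145, 0.2011]
tool_rot: [-1.664, 2.663, -0.001]
contact_force: [-0.2, 0.3, -0.2]
opening: 0.026
grip_force: 0.0
t 3.57 pos [0.5544 0.3145 0.2011] yang 154.0 zax [ 0.002  0.001 -1.   ] F [-0.2  0.3 -0.2] open 0.0260 q6 -2.29
tx,ty,tz [ 1.1 -0.   3.1] roll 0.004
```

```bash
python3 -m handwheel '[{"tx":0.3,"ty":-6,"tz":0,"roll":0.1},{"tx":0.3,"ty":-6,"tz":0,"roll":0.1},{"tx":0.3,"ty":-6,"tz":0,"roll":0.1},{"tx":0.3,"ty":-6,"tz":0,"roll":0.1},{"tx":0.3,"ty":-6,"tz":0,"roll":0.1}]'; python3 -c "
from h import *
go(.5285,.2615,.198,0)"; python3 -m handwheel '[{"tx":0.3,"ty":-6,"tz":0,"roll":0.1},{"tx":0.3,"ty":-6,"tz":0,"roll":0.1},{"tx":0.3,"ty":-6,"tz":0,"roll":0.1},{"tx":0.3,"ty":-6,"tz":0,"roll":0.1},{"tx":0.3,"ty":-6,"tz":0,"roll":0.1}]' ; python3 -c "
from h import *
go(.5285,.2615,.198,61)
im,d=optics.get_image('top');cv2.imwrite('pics/t2.png',cv2.resize(im[110:210,270:400,::-1],(780,600),interpolation=cv2.INTER_CUBIC))"
```

```text
t: 3.98
tool_pos: [0.577, 0.295, 0.2003]
tool_rot: [-0.947, 2.995, 0.0]
contact_force: [0.3, 0.2, -0.3]
opening: 0.0258
grip_force: 0.0
t 3.98 pos [0.577  0.295  0.2003] yang 125.1 zax [ 0.001  0.    -1.   ] F [ 0.3  0.2 -0.3] open 0.0258 q6 -1.83
tx,ty,tz [58.9  0.5  2.3] roll 2.183
t: 4.4
tool_pos: [0.5876, 0.2671, 0.2003]
tool_rot: [-0.176, 3.136, 0.0]
contact_force: [-0.4, 0.9, 0.3]
opening: 0.0261
grip_force: 0.0
t 4.40 pos [0.5876 0.2671 0.2003] yang 96.4 zax [ 0.001  0.    -1.   ] F [-0.4  0.9  0.3] open 0.0261 q6 -1.37
tx,ty,tz [59.3  1.1  2.3] roll 0.618
```

```bash
python3 -m handwheel '[{"tx":0.3,"ty":-6,"tz":0,"roll":0.1},{"tx":0.3,"ty":-6,"tz":0,"roll":0.1},{"tx":0.2,"ty":-4.5,"tz":0,"roll":0.075},{"tx":0.2,"ty":-4.5,"tz":0,"roll":0.075},{"tx":0.1,"ty":-3,"tz":0,"roll":0.05},{"tx":0.1,"ty":-3,"tz":0,"roll":0.05},{"tx":0,"ty":0,"tz":0,"roll":0}]'; python3 -c "
from h import *
go(.5285,.2615,.198,61)
im,d=optics.get_image('wrist');cv2.imwrite('pics/w3.png',im[:,:,::-1])"
```

```text
t: 5.03
tool_pos: [0.5843, 0.2405, 0.2003]
tool_rot: [0.519, 3.098, 0.0]
contact_force: [-0.1, 0.4, 0.3]
opening: 0.0258
grip_force: 0.0
t 5.03 pos [0.5843 0.2405 0.2003] yang 71.0 zax [ 0.001  0.    -1.   ] F [-0.1  0.4  0.3] open 0.0258 q6 -0.97
tx,ty,tz [59.6  1.7  2.2] roll 0.174
```

View pics/w3.png

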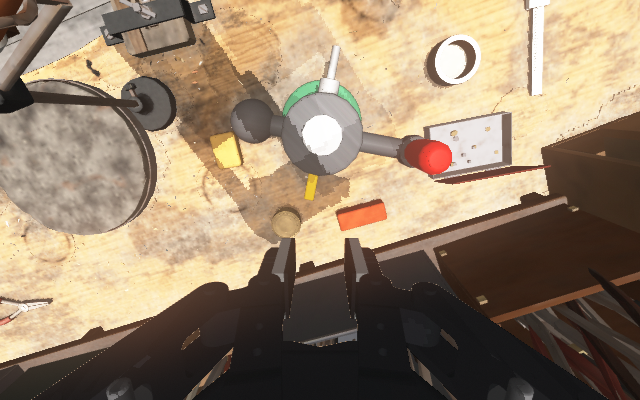

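The knob is at (433,155), well away from the fingers (about (290–350,245)), so it did not follow. Computing where it is now.

```bash
python3 -c "
from h import *
np.set_printoptions(precision=4,suppress=True)
for n,u,v,z in [('boss',322,134,.199),('knob',436,155,.226),('ptr',311,199,.118),('bar',361,210,.021),('tin',287,215,.024)]: print(n,wray(u,v,z))
im,d=optics.get_image('wrist')
from station import optics
p=optics.camera_params('wrist');print(d[134,322],d[155,436])
im,d=optics.get_image('top');C=cloud('top',d)
hsv=cv2.cvtColor(im,cv2.COLOR_RGB2HSV);m=(hsv[:,:,1]>200)&((hsv[:,:,0]<6)|(hsv[:,:,0]>174))&(C[:,:,2]>.18)&(C[:,:,0]>.5);print(m.sum(),np.median(C[m],0),np.argwhere(m).mean(0))
"
```

```text
boss [0.529 0.262 0.199]
knob [0.5551 0.3134 0.226 ]
ptr [0.5876 0.2322 0.118 ]
bar [0.6498 0.2745 0.021 ]
tin [0.6247 0.1843 0.024 ]
0.173678 0.1485186
26 [0.5536 0.3135 0.2257] [139.2308 328.5769]
```

```bash
python3 -c "
from h import *
np.set_printoptions(precision=4,suppress=True)
im,d=optics.get_image('wrist');p=optics.camera_params('wrist');T=p['tool_from_camera']
v,u=np.mgrid[230:330:6,255:385:1]
P=np.stack([u,v,np.ones_like(u)],-1)@np.linalg.inv(p['mtx']).T*d[v,u][...,None];Q=P@T[:3,:3].T+T[:3,3]
for r in range(len(v)):
    m=(d[v[r],u[r]]<.16)&(d[v[r],u[r]]>0)
    if m.any(): q=Q[r][m];print(v[r,0],'cols',u[r][m].min(),u[r][m].max(),'n',m.sum(),'y',q[:,1].min(),q[:,1][q[:,1]<0].max() if (q[:,1]<0).any() else '',q[:,1][q[:,1]>0].min() if (q[:,1]>0).any() else '',q[:,1].max(),'x',q[:,0].min(),q[:,0].max(),'zmax',q[:,2].max())
im,d=optics.get_image('side');cv2.imwrite('pics/s3.png',cv2.resize(im[120:260,300:460,::-1],(686,600),interpolation=cv2.INTER_CUBIC))
"
```

```text
242 cols 280 359 n 30 y -0.0188731022290326 -0.012335908419607628 0.01368790998134899 0.020138452420099297 x 0.008504932885965863 0.011175721904808783 zmax -0.03666223596261334
248 cols 270 369 n 52 y -0.024107518278368295 -0.012227272112740798 0.013621396306670114 0.02550781724631728 x 0.0029261803186395735 0.01134933701163969 zmax -0.03227738347984965
254 cols 265 374 n 62 y -0.025627015709328023 -0.012328277895531316 0.013623365737934464 0.027109621691938562 x -0.0002633450577980839 0.011364969352293322 zmax -0.03293107557538749
260 cols 263 376 n 66 y -0.02560769597001281 -0.012292270543903182 0.013608606480844006 0.026809813915888537 x -0.0038923335401112175 0.011406143250947562 zmax -0.03281873537586136
266 cols 260 379 n 72 y -0.025796408253671653 -0.0122813670205987 0.013599940561705435 0.027345239188714898 x -0.0064551777464694066 0.011379522092324942 zmax -0.034635017038891436
272 cols 258 381 n 76 y -0.025456779730851198 -0.012229229580918334 0.013567758106831413 0.027109941765415837 x -0.009605858357156577 0.011554253889852817 zmax -0.03540774872189986
278 cols 255 384 n 
[... 896 characters left out ...]
84 n 71 y -0.01901983559604388 -0.011249229988838134 0.012565259444582907 0.01992965420871019 x -0.010614006759886968 0.01744757280087033 zmax -0.06357536256540113
314 cols 255 384 n 70 y -0.018221815566421905 -0.010946504478763192 0.012245575433137375 0.01924256010053152 x -0.010204806825659496 0.017633335897951054 zmax -0.06802560227425627
320 cols 255 384 n 58 y -0.0177465569246681 -0.010584042709167577 0.011710397369806466 0.019054583301506566 x -0.00736458478093871 0.01767321630482417 zmax -0.07518209450271243
326 cols 255 384 n 56 y -0.017406966009631524 -0.010295001518288403 0.011482430375045241 0.018790960224770108 x -0.007296732937484063 0.01813195338109453 zmax -0.07869049213147235
```

View pics/s3.png

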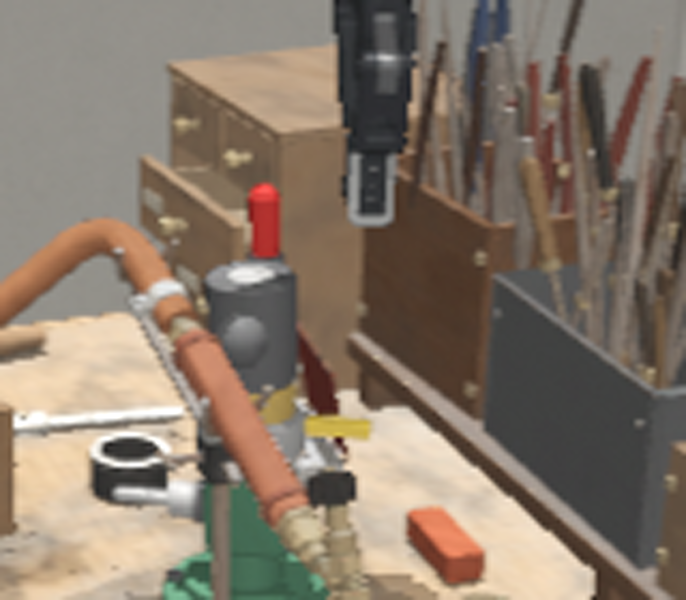

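The side and wrist depth views show the fingertips about 33 mm behind the nominal TCP at this opening, so they passed just above the knob (tip z≈0.233, knob top 0.226). I'll go back along the arc, slightly higher, then come down deeper.

```bash
python3 -m handwheel '[{"tx":0,"ty":0,"tz":-6,"roll":0},{"tx":0.4,"ty":7,"tz":0,"roll":-0.12},{"tx":0.4,"ty":7,"tz":0,"roll":-0.12},{"tx":0.4,"ty":7,"tz":0,"roll":-0.12},{"tx":0.4,"ty":7,"tz":0,"roll":-0.12},{"tx":0.4,"ty":7,"tz":0,"roll":-0.12},{"tx":0.4,"ty":7,"tz":0,"roll":-0.12},{"tx":0.4,"ty":7,"tz":0,"roll":-0.12},{"tx":0.4,"ty":7,"tz":0,"roll":-0.12},{"tx":0.4,"ty":7,"tz":0,"roll":-0.12},{"tx":0.4,"ty":7,"tz":0,"roll":-0.12},{"tx":0.4,"ty":7,"tz":0,"roll":-0.12}]' 40 >/dev/null;python3 -m handwheel '[{"tx":0.4,"ty":7,"tz":0,"roll":-0.12},{"tx":0,"ty":0,"tz":0,"roll":0},{"tx":0,"ty":0,"tz":0,"roll":0}]' >/dev/null;  python3 -c "
from h import *
go(.554,.3135,.166,153.8)
im,d=optics.get_image('wrist');p=optics.camera_params('wrist');T=p['tool_from_camera']
v,u=np.mgrid[230:290:4,255:385:1]
P=np.stack([u,v,np.ones_like(u)],-1)@np.linalg.inv(p['mtx']).T*d[v,u][...,None];Q=P@T[:3,:3].T+T[:3,3]
m=d[v,u]<.16;print(Q[m][:,2].max())"
```

```text
t 6.53 pos [0.5554 0.3124 0.2063] yang 153.3 zax [ 0.001  0.    -1.   ] F [ 0.7 -0.4  0.4] open 0.0402 q6 -2.28
tx,ty,tz [-0.4  1.8 40.3] roll -0.008
-0.03309886834321796
```

```bash
python3 -m handwheel '[{"tx":-0.4,"ty":1.8,"tz":0,"roll":-0.008},{"tx":0,"ty":0,"tz":10,"roll":0},{"tx":0,"ty":0,"tz":10,"roll":0},{"tx":0,"ty":0,"tz":0,"roll":0}]'; python3 -m handwheel '[{"tx":0,"ty":0,"tz":10,"roll":0},{"tx":0,"ty":0,"tz":10,"roll":0},{"tx":0,"ty":0,"tz":0,"roll":0}]';python3 -m handwheel '[{"tx":0,"ty":0,"tz":0,"roll":0},{"tx":0,"ty":0,"tz":0,"roll":0},{"tx":0,"ty":0,"tz":0,"roll":0}]' 26; python3 -c "
from h import *
go(.5285,.2615,.166,153.8)"
```

```text
t: 6.92
tool_pos: [0.5524, 0.3124, 0.182]
tool_rot: [1.659, -2.662, -0.001]
contact_force: [-0.9, -0.1, -0.8]
opening: 0.04
grip_force: 0.0
t: 7.17
tool_pos: [0.5523, 0.3126, 0.1622]
tool_rot: [1.659, -2.662, -0.001]
contact_force: [-0.6, -0.6, 0.3]
opening: 0.0402
grip_force: 0.0
t: 7.42
tool_pos: [0.5542, 0.3135, 0.1664]
tool_rot: [-1.662, 2.665, -0.0]
contact_force: [0.6, 0.3, 0.2]
opening: 0.026
grip_force: 0.0
t 7.42 pos [0.5542 0.3135 0.1664] yang 153.9 zax [ 0.001  0.    -1.   ] F [0.6 0.3 0.2] open 0.0260 q6 -2.29
tx,ty,tz [58.   0.2  0.4] roll 0.002
```

```bash
python3 -m handwheel '[{"tx":0.3,"ty":-6,"tz":0,"roll":0.1},{"tx":0.3,"ty":-6,"tz":0,"roll":0.1},{"tx":0.3,"ty":-6,"tz":0,"roll":0.1},{"tx":0,"ty":0,"tz":0,"roll":0}]'; python3 -c "
from h import *
np.set_printoptions(precision=4,suppress=True)
im,d=optics.get_image('top');C=cloud('top',d)[130:170,290:370]
hsv=cv2.cvtColor(im,cv2.COLOR_RGB2HSV)[130:170,290:370];m=(hsv[:,:,1]>190)&((hsv[:,:,0]<6)|(hsv[:,:,0]>174))&(C[:,:,2]>.17);print(m.sum(),C[m].mean(0))
im,d=optics.get_image('wrist');cv2.imwrite('pics/w4.png',im[60:300,140:500,::-1])"
```

```text
t: 7.75
tool_pos: [0.5697, 0.3028, 0.1667]
tool_rot: [-1.241, 2.884, -0.001]
contact_force: [0.4, -0.3, -0.5]
opening: 0.026
grip_force: 0.0
1 [0.5134 0.2389 0.495 ]
```

View pics/w4.png

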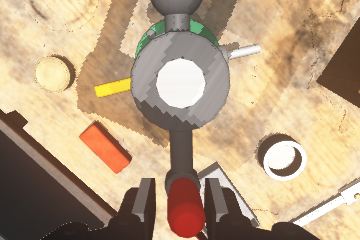

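The knob at (182,210) in the crop is now captive between the fingers and follows them. I'll continue along the arc.

```bash
python3 -m handwheel '[{"tx":0.3,"ty":-6,"tz":0,"roll":0.1},{"tx":0.3,"ty":-6,"tz":0,"roll":0.1},{"tx":0.3,"ty":-6,"tz":0,"roll":0.1},{"tx":0.3,"ty":-6,"tz":0,"roll":0.1},{"tx":0.3,"ty":-6,"tz":0,"roll":0.1},{"tx":0,"ty":0,"tz":0,"roll":0}]'; python3 -c "
from h import *
go(.5285,.2615,.166,61)"; python3 -m handwheel '[{"tx":0.3,"ty":-6,"tz":0,"roll":0.1},{"tx":0.3,"ty":-6,"tz":0,"roll":0.1},{"tx":0.3,"ty":-6,"tz":0,"roll":0.1},{"tx":0.2,"ty":-4.5,"tz":0,"roll":0.075},{"tx":0.2,"ty":-4.5,"tz":0,"roll":0.075},{"tx":0,"ty":0,"tz":0,"roll":0}]';python3 -c "
from h import *
go(.5285,.2615,.166,61)"
```

```text
t: 8.35
tool_pos: [0.5847, 0.2776, 0.1661]
tool_rot: [-0.493, 3.102, -0.0]
contact_force: [0.6, 0.7, 0.1]
opening: 0.026
grip_force: 0.1
t 8.35 pos [0.5847 0.2776 0.1661] yang 108.0 zax [ 0.  0. -1.] F [0.6 0.7 0.1] open 0.0260 q6 -1.56
tx,ty,tz [58.5  2.1  0. ] roll 0.821
t: 8.85
tool_pos: [0.5867, 0.2512, 0.1659]
tool_rot: [0.208, 3.135, 0.0]
contact_force: [0.8, 0.4, 0.1]
opening: 0.0258
grip_force: 0.1
t 8.85 pos [0.5867 0.2512 0.1659] yang 82.4 zax [ 0. -0. -1.] F [0.8 0.4 0.1] open 0.0258 q6 -1.15
tx,ty,tz [59.1  2.5 -0.1] roll 0.374
```

```bash
python3 -m handwheel '[{"tx":0.1,"ty":-3,"tz":0,"roll":0.05},{"tx":0.1,"ty":-3,"tz":0,"roll":0.05},{"tx":0.1,"ty":-3,"tz":0,"roll":0.05},{"tx":0.1,"ty":-3,"tz":0,"roll":0.05},{"tx":0.1,"ty":-3,"tz":0,"roll":0.05},{"tx":0,"ty":0,"tz":0,"roll":0}]'; python3 -m handwheel '[{"tx":0,"ty":-1.5,"tz":0,"roll":0.025},{"tx":0,"ty":-1.5,"tz":0,"roll":0.025},{"tx":0,"ty":-1.5,"tz":0,"roll":0.025},{"tx":0,"ty":0,"tz":0,"roll":0}]';python3 -m handwheel '[{"tx":0,"ty":-1.5,"tz":0,"roll":0.025},{"tx":0,"ty":0,"tz":0,"roll":0},{"tx":0,"ty":0,"tz":0,"roll":0}]';python3 -c "
from h import *
np.set_printoptions(precision=4,suppress=True)
go(.5285,.2615,.166,61)
im,d=optics.get_image('top');C=cloud('top',d)
print('boss z',C[153:158,334:339,2].round(4))
im,d=optics.get_image('wrist');cv2.imwrite('pics/w5.png',im[60:300,140:500,::-1])
"
```

```text
t: 9.35
tool_pos: [0.5827, 0.237, 0.1659]
tool_rot: [0.595, 3.085, -0.0]
contact_force: [0.8, 1.1, 0.0]
opening: 0.0261
grip_force: 0.0
t: 9.68
tool_pos: [0.5811, 0.2327, 0.1658]
tool_rot: [-0.716, -3.059, -0.0]
contact_force: [0.2, 0.3, -0.8]
opening: 0.0258
grip_force: 0.1
t: 9.93
tool_pos: [0.5805, 0.2313, 0.1658]
tool_rot: [0.754, 3.05, -0.0]
contact_force: [-0.5, 0.6, 0.5]
opening: 0.026
grip_force: 0.1
t 9.93 pos [0.5805 0.2313 0.1658] yang 62.2 zax [ 0. -0. -1.] F [-0.5  0.6  0.5] open 0.0260 q6 -0.83
tx,ty,tz [60.1  2.5 -0.2] roll 0.021
boss z [[0.1905 0.1969 0.4601 0.4896 0.5134]
 [0.1939 0.1972 0.4531 0.4828 0.5084]
 [0.1994 0.1907 0.1935 0.475  0.5016]
 [0.1988 0.2016 0.1965 0.4648 0.4927]
 [0.1973 0.1986 0.1989 0.4584 0.4837]]
```

View pics/w5.png

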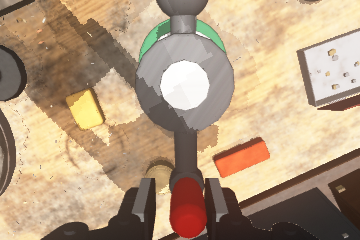

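The picture shows the arm now covering the pointer, with the knob at (188,207) between the pads; it is nearly aligned. That was the tenth picture, so from here I use numbers only: boss height from wrist depth, plus force.

```bash
cat >> h.py <<'E'
def wcloud(n=3):
    from scipy.spatial.transform import Rotation as R
    p=optics.camera_params('wrist');T=p['tool_from_camera'];L=[]
    for _ in range(n):
        o=ctrl.get_obs();M=R.from_rotvec(o['tool_rot']).as_matrix();im,d=optics.get_image('wrist')
        v,u=np.mgrid[:400,:640];P=np.stack([u,v,np.ones_like(u)],-1)@np.linalg.inv(p['mtx']).T*d[...,None]
        L.append((P@T[:3,:3].T+T[:3,3])@M.T+o['tool_pos'])
    return im,np.mean(L,0)
def state():
    im,C=wcloud();h=cv2.cvtColor(im,cv2.COLOR_RGB2HSV)
    Z=C[...,2]
    m=(Z>.165)&(Z<.21)&(np.hypot(C[...,0]-.5285,C[...,1]-.2615)<.02)
    A=C[m];A=A[abs(A[:,2]-np.median(A[:,2]))<.006]
    s=np.linalg.lstsq(np.c_[A-[.5285,.2615,0],np.ones(len(A))][:,[0,1,3]],A[:,2],rcond=None)[0]
    print('hub top z %.4f slope x %.3f y %.3f'%(s[2],s[0],s[1]))
    k=(h[...,1]>180)&((h[...,0]<7)|(h[...,0]>173))&(Z>.16)&(Z<.24)
    K=C[k]
    if len(K): 
        top=K[K[:,2]>K[:,2].max()-.006];c=np.median(top,0);print('knob',c.round(4),len(top),'ang %.1f r %.4f'%(np.degrees(np.arctan2(c[1]-.2615,c[0]-.5285)),np.hypot(c[1]-.2615,c[0]-.5285)))
E
python3 -c "
from h import *
state()"; python3 -m handwheel '[{"tx":0,"ty":-1.5,"tz":0,"roll":0.02},{"tx":0,"ty":0,"tz":0,"roll":0}]';python3 -m handwheel '[{"tx":0,"ty":-1.5,"tz":0,"roll":0.02},{"tx":0,"ty":0,"tz":0,"roll":0},{"tx":0,"ty":0,"tz":0,"roll":0}]'; python3 -c "
from h import *
state()
go(.5285,.2615,.166,61)"
```

```text
hub top z 0.1967 slope x 0.010 y -0.003
knob [0.583  0.2351 0.2238] 917 ang -25.8 r 0.0606
t: 10.35
tool_pos: [0.5797, 0.2299, 0.1658]
tool_rot: [-0.786, -3.042, 0.0]
contact_force: [0.6, 0.2, -0.3]
opening: 0.0262
grip_force: 0.2
t: 10.6
tool_pos: [0.579, 0.2286, 0.1658]
tool_rot: [-0.815, -3.034, 0.0]
contact_force: [0.6, 0.2, 0.7]
opening: 0.026
grip_force: 0.1
hub top z 0.1967 slope x 0.009 y -0.003
knob [0.5814 0.2324 0.2238] 923 ang -28.8 r 0.0604
t 10.75 pos [0.5791 0.2286 0.1658] yang 59.9 zax [-0. -0. -1.] F [ 0.2 -0.4  0.3] open 0.0259 q6 -0.79
tx,ty,tz [60.2  3.1 -0.2] roll -0.019
```

```bash
python3 -m handwheel '[{"tx":0,"ty":-1.5,"tz":0,"roll":0.02},{"tx":0,"ty":0,"tz":0,"roll":0},{"tx":0,"ty":0,"tz":0,"roll":0}]';python3 -m handwheel '[{"tx":0,"ty":-1.5,"tz":0,"roll":0.02},{"tx":0,"ty":0,"tz":0,"roll":0},{"tx":0,"ty":0,"tz":0,"roll":0}]'; python3 -c "
from h import *
state()
go(.5285,.2615,.166,61)"
```

```text
t: 11.0
tool_pos: [0.5783, 0.2273, 0.1658]
tool_rot: [0.846, 3.026, -0.0]
contact_force: [0.4, 0.7, -0.5]
opening: 0.0256
grip_force: 0.1
t: 11.25
tool_pos: [0.5775, 0.226, 0.1658]
tool_rot: [0.876, 3.017, -0.0]
contact_force: [0.4, -0.0, -0.2]
opening: 0.0257
grip_force: 0.1
hub top z 0.1967 slope x 0.010 y -0.004
knob [0.5798 0.2299 0.2238] 924 ang -31.6 r 0.0603
t 11.40 pos [0.5775 0.2261 0.1658] yang 57.6 zax [ 0. -0. -1.] F [ 0.5 -1.2 -0.2] open 0.0259 q6 -0.75
tx,ty,tz [60.4  3.7 -0.2] roll -0.059
```

```bash
S='from h import *
state();print(ctrl.get_obs()["contact_force"].round(1))'
python3 -m handwheel '[{"tx":0,"ty":-1.3,"tz":0,"roll":0.02},{"tx":0,"ty":0,"tz":0,"roll":0},{"tx":0,"ty":0,"tz":0,"roll":0}]'|grep force;python3 -c "$S"; python3 -m handwheel '[{"tx":0,"ty":-1.3,"tz":0,"roll":0.02},{"tx":0,"ty":0,"tz":0,"roll":0},{"tx":0,"ty":0,"tz":0,"roll":0}]'|grep force;python3 -c "$S"
```

```text
contact_force: [-0.1, -0.1, -0.2]
grip_force: 0.1
hub top z 0.1967 slope x 0.009 y -0.003
knob [0.5793 0.2288 0.2239] 903 ang -32.8 r 0.0604
[ 0.5  0.  -0. ]
contact_force: [0.1, 1.0, -1.3]
grip_force: 0.2
hub top z 0.1967 slope x 0.010 y -0.003
knob [0.5785 0.2278 0.2238] 922 ang -34.0 r 0.0603
[-0.7  0.4  0.1]
```

```bash
python3 -c "
from h import *
from scipy.spatial.transform import Rotation as R
def fit(C,lab):
    Z=C[...,2];m=(Z>.165)&(Z<.215)&(np.hypot(C[...,0]-.5285,C[...,1]-.2615)<.02);A=C[m];A=A[abs(A[:,2]-np.median(A[:,2]))<.006]
    s=np.linalg.lstsq(np.c_[A[:,:2]-[.5285,.2615],np.ones(len(A))],A[:,2],rcond=None)[0]
    t=(abs(Z)<.02)&(np.hypot(C[...,0]-.5285,C[...,1]-.2615)<.15);print(lab,s.round(4),'table',np.median(Z[t]).round(4),t.sum())
p=optics.camera_params('wrist');T=p['tool_from_camera'];M=R.from_rotvec([1.603,-2.701,0]).as_matrix()
d=np.load('pics/w1.npy');v,u=np.mgrid[:400,:640];P=np.stack([u,v,np.ones_like(u)],-1)@np.linalg.inv(p['mtx']).T*d[...,None]
fit((P@T[:3,:3].T+T[:3,3])@M.T+[0.4953,0.3583,0.299],'start')
fit(wcloud()[1],'now')
"
```

```text
start [ 0.0521 -0.0108  0.1977] table 0.0004 24942
now [ 0.0097 -0.0025  0.1967] table 0.0004 41434
```

The tilt has gone from 0.053 to 0.01 rad and the hub is lower, so the crank has dropped over the key. The knob is about 4–5° past centre, within the keyway's play. I'll ease it back with the other pad, watching the force.

```bash
S='from h import *
state();print(ctrl.get_obs()["contact_force"].round(1))'
python3 -m handwheel '[{"tx":0,"ty":4,"tz":0,"roll":-0.06},{"tx":0,"ty":4,"tz":0,"roll":-0.06},{"tx":0,"ty":1.5,"tz":0,"roll":0},{"tx":0,"ty":1.5,"tz":0,"roll":0},{"tx":0,"ty":1.5,"tz":0,"roll":0},{"tx":0,"ty":0,"tz":0,"roll":0}]'|grep force;python3 -c "$S"
```

```text
contact_force: [-0.5, 0.0, -0.9]
grip_force: 0.1
hub top z 0.1967 slope x 0.010 y -0.000
knob [0.5564 0.2457 0.239 ] 1 ang -29.5 r 0.0321
[0.4 0.4 0.2]
```

```bash
sed -i 's/K\[K\[:,2\]>K\[:,2\].max()-.006\]/K[(K[:,2]>.216)\&(K[:,2]<.23)]/' h.py; python3 -c "
from h import *
state();go(.5285,.2615,.166,61)"
```

```text
hub top z 0.1967 slope x 0.011 y -0.001
knob [0.5804 0.2323 0.2234] 1076 ang -29.4 r 0.0595
t 13.15 pos [0.5825 0.2346 0.1658] yang 62.2 zax [-0.  0. -1.] F [-0.1  0.4 -0. ] open 0.0256 q6 -0.82
tx,ty,tz [60.3 -1.4 -0.2] roll 0.021
```

```bash
python3 -m handwheel '[{"tx":0,"ty":-1,"tz":0,"roll":0},{"tx":0,"ty":0,"tz":0,"roll":0},{"tx":0,"ty":0,"tz":-20,"roll":0},{"tx":0,"ty":0,"tz":-25,"roll":0},{"tx":0,"ty":0,"tz":-25,"roll":0},{"tx":0,"ty":0,"tz":0,"roll":0},{"tx":20,"ty":0,"tz":0,"roll":0},{"tx":20,"ty":0,"tz":0,"roll":0},{"tx":20,"ty":0,"tz":0,"roll":0},{"tx":0,"ty":0,"tz":0,"roll":0}]' 34 >/dev/null; python3 -m handwheel '[{"tx":0,"ty":0,"tz":0,"roll":0},{"tx":0,"ty":0,"tz":0,"roll":0},{"tx":0,"ty":0,"tz":0,"roll":0},{"tx":0,"ty":0,"tz":0,"roll":0},{"tx":0,"ty":0,"tz":0,"roll":0},{"tx":0,"ty":0,"tz":0,"roll":0},{"tx":0,"ty":0,"tz":0,"roll":0}]' 0 20; python3 -c "
from h import *
go(.5285,.2615,.166,61)
im,d=optics.get_image('wrist');p=optics.camera_params('wrist');T=p['tool_from_camera']
v,u=np.mgrid[215:290:3,280:360:1]
P=np.stack([u,v,np.ones_like(u)],-1)@np.linalg.inv(p['mtx']).T*d[v,u][...,None];Q=P@T[:3,:3].T+T[:3,3]
m=(d[v,u]<.2)&(Q[...,2]>-.06)
for r in range(len(v)):
  if m[r].any(): q=Q[r][m[r]];print(v[r,0],m[r].sum(),q.max(0).round(4),q.min(0).round(4))"
```

```text
t: 14.57
tool_pos: [0.5292, 0.2615, 0.2357]
tool_rot: [-0.755, -3.049, 0.0]
contact_force: [0.2, -1.1, -0.6]
opening: -0.0001
grip_force: 0.0
t 14.57 pos [0.5292 0.2615 0.2357] yang 62.2 zax [-0. -0. -1.] F [ 0.2 -1.1 -0.6] open -0.0001 q6 -0.75
tx,ty,tz [ 0.6 -0.4 69.7] roll 0.021
239 26 [ 0.0115  0.007  -0.0364] [ 0.0102 -0.0056 -0.0393]
242 26 [ 0.0114  0.0069 -0.0404] [ 0.0104 -0.0054 -0.0424]
245 27 [ 0.0116  0.0073 -0.0432] [ 0.0102 -0.0058 -0.046 ]
248 48 [ 0.0114  0.0125 -0.0387] [ 0.0063 -0.011  -0.0488]
251 54 [ 0.0115  0.0137 -0.0417] [ 0.0062 -0.0123 -0.052 ]
254 56 [ 0.0115  0.014  -0.0452] [ 0.0063 -0.0126 -0.055 ]
257 57 [ 0.0116  0.0143 -0.0475] [ 0.006  -0.0128 -0.058 ]
260 55 [ 0.0113  0.014  -0.051 ] [ 0.0063 -0.0124 -0.06  ]
263 30 [ 0.0075  0.0141 -0.0534] [ 0.0061 -0.0127 -0.0558]
266 30 [ 0.0072  0.0142 -0.0555] [ 0.0058 -0.0128 -0.058 ]
269 20 [ 0.0068  0.0141 -0.0587] [ 0.0061 -0.0127 -0.0598]
```

```bash
python3 -m handwheel '[{"tx":0.6,"ty":-0.4,"tz":20,"roll":0},{"tx":0,"ty":0,"tz":20,"roll":0},{"tx":0,"ty":0,"tz":8,"roll":0},{"tx":0,"ty":0,"tz":0,"roll":0}]'|egrep 'pos|contact'; python3 -m handwheel '[{"tx":0,"ty":0,"tz":5,"roll":0},{"tx":0,"ty":0,"tz":5,"roll":0},{"tx":0,"ty":0,"tz":0,"roll":0}]'|egrep 'pos|contact';python3 -m handwheel '[{"tx":0,"ty":0,"tz":4,"roll":0},{"tx":0,"ty":0,"tz":4,"roll":0},{"tx":0,"ty":0,"tz":0,"roll":0}]'|egrep 'pos|contact'
```

```text
tool_pos: [0.5267, 0.261, 0.1847]
contact_force: [0.2, -0.2, -0.5]
tool_pos: [0.5284, 0.2617, 0.1777]
contact_force: [0.2, -0.1, 1.0]
tool_pos: [0.528, 0.2615, 0.1691]
contact_force: [-0.4, 0.7, -0.7]
```

```bash
for i in 1; do python3 -m handwheel '[{"tx":0,"ty":0,"tz":2,"roll":0},{"tx":0,"ty":0,"tz":2,"roll":0},{"tx":0,"ty":0,"tz":0,"roll":0}]'|egrep 'pos|contact'; python3 -m handwheel '[{"tx":0,"ty":0,"tz":2,"roll":0},{"tx":0,"ty":0,"tz":2,"roll":0},{"tx":0,"ty":0,"tz":0,"roll":0}]'|egrep 'pos|contact'; python3 -m handwheel '[{"tx":0,"ty":0,"tz":2,"roll":0},{"tx":0,"ty":0,"tz":0,"roll":0}]'|egrep 'pos|contact';done; python3 -c "
from h import *
state()"
```

```text
tool_pos: [0.5281, 0.2616, 0.1654]
contact_force: [1.3, 0.0, 0.4]
tool_pos: [0.5286, 0.2618, 0.1626]
contact_force: [-1.8, -0.3, 3.4]
tool_pos: [0.5287, 0.2618, 0.1606]
contact_force: [-0.2, -0.5, 3.6]
hub top z 0.1926 slope x -0.002 y 0.003
knob [nan nan nan] 0 ang nan r nan
  return _methods._mean(a, axis=axis, dtype=dtype,
  ret = um.true_divide(
```

```bash
python3 -m handwheel '[{"tx":0,"ty":0,"tz":1.5,"roll":0},{"tx":0,"ty":0,"tz":1.5,"roll":0},{"tx":0,"ty":0,"tz":1.5,"roll":0},{"tx":0,"ty":0,"tz":1.5,"roll":0},{"tx":0,"ty":0,"tz":0,"roll":0}]'|egrep 'pos|contact'; python3 -m handwheel '[{"tx":0,"ty":0,"tz":1.5,"roll":0},{"tx":0,"ty":0,"tz":1.5,"roll":0},{"tx":0,"ty":0,"tz":1.5,"roll":0},{"tx":0,"ty":0,"tz":0,"roll":0}]'|egrep 'pos|contact'; python3 -c "
from h import *
state()" 2>/dev/null | head -1
```

```text
tool_pos: [0.5286, 0.2617, 0.154]
contact_force: [-0.4, 0.2, 4.3]
tool_pos: [0.5285, 0.2617, 0.1494]
contact_force: [0.4, -1.2, 4.3]
hub top z 0.1815 slope x 0.001 y 0.003
```

```bash
python3 -m handwheel '[{"tx":0,"ty":0,"tz":1,"roll":0},{"tx":0,"ty":0,"tz":1,"roll":0},{"tx":0,"ty":0,"tz":0,"roll":0}]'|egrep 'pos|contact'; python3 -m handwheel '[{"tx":0,"ty":0,"tz":1,"roll":0},{"tx":0,"ty":0,"tz":0,"roll":0}]'|egrep 'pos|contact';  python3 -m handwheel '[{"tx":0,"ty":0,"tz":0.7,"roll":0},{"tx":0,"ty":0,"tz":0,"roll":0}]'|egrep 'pos|contact'; python3 -c "
from h import *
state()" 2>/dev/null | head -1
```

```text
tool_pos: [0.5285, 0.2617, 0.1474]
contact_force: [-0.6, 0.1, 4.7]
tool_pos: [0.5285, 0.2617, 0.1466]
contact_force: [-0.3, 0.5, 5.3]
tool_pos: [0.5285, 0.2617, 0.1465]
contact_force: [-2.6, 0.2, 8.2]
hub top z 0.1786 slope x -0.001 y 0.003
```

```bash
python3 -m handwheel '[{"tx":0,"ty":0,"tz":1,"roll":0},{"tx":0,"ty":0,"tz":0,"roll":0},{"tx":0,"ty":0,"tz":0,"roll":0}]'|egrep 'pos|contact'; python3 -c "
from h import *
state()" 2>/dev/null | head -1;  python3 -m handwheel '[{"tx":0,"ty":0,"tz":-3,"roll":0},{"tx":0,"ty":0,"tz":-15,"roll":0},{"tx":0,"ty":0,"tz":-30,"roll":0},{"tx":0,"ty":0,"tz":-30,"roll":0},{"tx":0,"ty":0,"tz":-30,"roll":0},{"tx":0,"ty":0,"tz":0,"roll":0},{"tx":-30,"ty":0,"tz":0,"roll":0},{"tx":-30,"ty":0,"tz":0,"roll":0},{"tx":0,"ty":0,"tz":0,"roll":0},{"tx":0,"ty":0,"tz":0,"roll":0}]'|egrep 'pos|contact'; sed -i 's/>.216)&(K\[:,2\]<.23)/>.197)\&(K[:,2]<.211)/' h.py;python3 -c "
from h import *
state()"
```

```text
tool_pos: [0.5286, 0.2618, 0.1465]
contact_force: [-3.1, -1.7, 11.2]
hub top z 0.1786 slope x -0.002 y 0.003
tool_pos: [0.5815, 0.2328, 0.2506]
contact_force: [0.7, 0.4, -0.7]
hub top z 0.1787 slope x 0.010 y -0.001
knob [0.5817 0.2313 0.2058] 323 ang -29.6 r 0.0611
```

The hub went down exactly 18 mm, the sleeve's full travel. It then held firm at 11 N and stands level, with the knob at -29.6° against about -29° for the pointer. The robot is clear, so I'm handing it in.

```bash
python3 -c "
from station import ctrl
print(ctrl.get_obs()['t'],ctrl.finish_job())"
```

```text
the job is handed in; nothing more can be done
19.2833 None
```

The crank is keyed, pressed fully home with its knob over the pointer, and released; I handed the job in at 19.3 s, and no verdict came back.

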